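# Seat the proud vial and start the shaker

## Task

One vial in the shaker's rack stands higher than the others: press it gently down with the fingertips until it is fully home, level with the rest. Then press the start key, the largest key on the control pad, right down and let it come up again. Do not lift anything, do not push the other vials (the one standing up in the small rack included) or the other keys, and leave the loose things on the bench where they are.

Things in the scene. Friction and masses are not known exactly. Their poses are not given: they have to be found in the camera images.
- shaker: Grey bench-top vial shaker, 190 (x) x 240 (y) x 60 mm, with an ivory 3 x 4 vial rack (158 x 206 x 45 mm, hole pitch 48 mm) fixed on top, rack top at 105 mm. Fixed to the table. Origin: centre of the underside; z up, y along the rack's row of four holes.
- proud_vial: The glass vial in the shaker's rack that stands 17 to 20 mm higher than the six others: diameter 27 mm, round teal cap 24 mm across and 14 mm tall. Origin: centre of the cap's top, z up. It slides only up and down, with 2 N of friction, and stops firmly when its cap top is 129 mm above the shaker's underside, level with the other caps.
- vial1: Another vial of the same kind in the shaker's rack, already fully seated, 48 mm or more from its neighbours, centre to centre. Origin: centre of the cap's top. To be left alone.
- vial2: Another vial of the same kind in the shaker's rack, already fully seated, 48 mm or more from its neighbours, centre to centre. Origin: centre of the cap's top. To be left alone.
- vial3: Another vial of the same kind in the shaker's rack, already fully seated, 48 mm or more from its neighbours, centre to centre. Origin: centre of the cap's top. To be left alone.
- vial4: Another vial of the same kind in the shaker's rack, already fully seated, 48 mm or more from its neighbours, centre to centre. Origin: centre of the cap's top. To be left alone.
- vial5: Another vial of the same kind in the shaker's rack, already fully seated, 48 mm or more from its neighbours, centre to centre. Origin: centre of the cap's top. To be left alone.
- vial6: Another vial of the same kind in the shaker's rack, already fully seated, 48 mm or more from its neighbours, centre to centre. Origin: centre of the cap's top. To be left alone.
- pad: White control pad of the shaker, 95 (x) x 185 (y) x 30 mm, fixed on the table at the robot's right. Three round black keys in grey housings stand in a row along its y axis, 58 mm apart, in any order. Origin: centre of the underside.
- start_key_top (a point): Centre of the top of the start key: the largest of the three keys, 30 mm across (the two others are 18 mm). Up, every key top stands 22 mm above the pad's top and 10 mm above its own housing.
- start_key (a joint): Travel of the start key in m: 0 is up, 0.006 fully down. Spring key, 5 N to press fully; it counts as pressed beyond 0.004 and comes up when released.
- key_a (a joint): Travel in m of a small key (18 mm across), 0 is up. To be left alone.
- key_b (a joint): Travel in m of the other small key (18 mm across), 0 is up. To be left alone.
- key_a_top (a point): Centre of the top of small key a.
- key_b_top (a point): Centre of the top of small key b.
- small_vial (a joint): Slide in m of a 12 mm vial that stands proud in the low ivory small rack (80 x 190 x 30 mm, fixed) at the far edge of the table; 0 where it stands now, positive is down. To be left alone.
- spare_vial: Loose spare vial, 27 mm across, 61 mm tall, teal cap, standing on the table between shaker and pad. Origin: centre of its underside.
- spare_cap: Loose teal cap, 24 mm across, 14 mm tall, on the table between shaker and pad. Origin: centre of its underside.
- marker: Grey marker pen with black cap, 133 mm long, 13 mm thick, lying near the robot. Origin: underside, near its middle.
- jar: Glass jar, 64 mm across, 85 mm tall, purple lid, to the left. Origin: centre of its underside.
- bottle: White plastic bottle, 60 mm across, 100 mm tall, at the far right. Origin: centre of its underside.
- dish: White dish, 80 mm across, 20 mm tall, at the near right. Origin: centre of its underside.

How it is judged:
By the outcome, as a careful person would: the job done as asked, in the order asked, and still so for the second after the job is handed in, with the robot touching nothing.
It also fails if it takes over 40 s, if anything falls off the work surface, if the arm or the gripper's body presses on something with over 40 N, if the wrist force passes 120 N, or if a joint passes its speed limit or range.

## Robot

A 6-joint arm with a two-finger parallel gripper is mounted at the origin on the work surface. World frame = base frame: x ahead of the robot, y to its left, z up, the work surface at z = 0. Lengths are in m, angles in rad, forces in N, time in s.
With the tool pointing down it reaches from about 0.35 to 0.8 m from the base axis. Payload 7.3 kg.
Tool frame: the origin (TCP) lies midway between the tips of the shut fingers; the grasp point (between the pads) lies 19 mm behind it (ctrl.grasp_offset is the distance from the TCP to the grasp point, in m); z points along the fingers, y is the line along which they close (so a half turn about z gives the same grasp; the last joint's range is limited). The gripper opens to 85 mm and grips with 20 to 120 N. Pads are 22 mm wide; open, the fingers measure 114 mm over their backs; the gripper's body (76 mm by 85 mm) begins 54 mm behind the grasp point. The pads swing forward as they close: fully open they stand 13 mm farther back than shut.
Start: joints at [-1.428, 0.342, 1.524, -0, 1.275, -0.146], TCP at [0.15, -0.503, 0.231] pointing down, gripper open.
Joint ranges: [-2.53, 2.53], [-0.77, 2.02], [0.04, 2.7], [-1, 4.14], [0.28, 2.66], [-3.11, 3.11]. Speed limits (rad/s): [2.57, 2.57, 3.14, 3.14, 3.14, 3.14].

## Interface

Orientations are given as a 3x3 rotation matrix whose columns are the frame's x, y, z axes.
In Python, from rig import ctrl, viewer gives the robot as it stands.
- The arm moves only by the tool send_rows, never from a script. Its argument "increments" is a list of rows, each an object with "gripper": the closure, from 0 (fully open) to 1 (shut); "travel": the shift along the tool's x, y, z as a fraction of full scale, a list of three; "angular": the turn, a rotation vector about the tool's x, y, z as a fraction of full scale, a list of three. A call has 1 to 10 rows; each row is the pose to reach, as a shift and turn from the pose commanded when the call began, along the tool's axes at that moment; what a row does not reach only later rows make up. Full scale, the value 1, is 500 mm for a shift and 60 degrees for a turn. A row lasts 1/12 s, in which the tool goes at most 41.7 mm and 7.16 degrees, less where a joint would pass 70% of its speed; a pose out of reach is approached as far as the arm can. A call with a number of a shift or a turn outside -1 to 1 is refused whole. A call with a gripper value outside its range is refused whole. The fingers move at their own pace and stop on an object; "grip_force" is the grip in N (left out, the last holds). Time passes only in rows, so rows that repeat a pose let the fingers close. It gives the time, the measured TCP pose, the force, the opening and the grip force at its end, in the units of the state.
- ctrl.sense(): the state, without advancing time (a new reading comes with each control period).
- viewer.get_image(name): name is "scene" or "top"; returns a dict with "img" (420x560x3 uint8, blue, green, red), "intrinsics" (3x3 intrinsics, pixels), "rvec" (rotation vector, rad) and "tvec" (3), from world to camera coordinates, as OpenCV has them. Camera axes: x right, y down, z forward; pixel columns grow to the right and rows downward; lengths in m; the calibration is good to about 2 mm. A picture is of the moment at which its call begins. There is no depth.
- ctrl.hand_in(): hands the job in; it is judged then, once.
The state is a dict: "clock": time; "q": joint angles; "qd": joint speeds; "joint_torque": joint torques, N m; "ee_pos": TCP position; "tool_rot": TCP orientation; "wrist_force": force on the tool from outside, world axes, zero at the start; "wrist_torque": the same for the moment, N m; "finger_gap": opening from 0.0 (shut) to 1.0 (fully open); "finger_force": force on a finger pad.
Only numpy, scipy, OpenCV 4.12 (cv2) and the standard library are available. Lean on these libraries where they do the work, as an engineer would, in place of code of your own. Each camera call takes 0.05 s, during which the arm holds its last target. There are 200 camera calls.

## Working session

There is one attempt and no reset: what is moved stays moved. The work goes in short steps, Python scripts to look and compute and a tool call to move; the robot and the scene stay as the last step left them, time stands still between calls to the robot, and variables do not carry over. Pictures are saved under pics/ and viewed, at most 10 in all, crops included, and the job is handed in when it is done.

Besides the shell and the picture viewer there is one more tool, called as name(argument=value, ...) on one line, values as JSON. send_rows: Moves the arm, as the interface text tells. Its arguments: {"type":"object","properties":{"increments":{"type":"array"},"grip_force":{"type":"number"}},"required":["increments"]}

```bash
mkdir -p pics
python3 - <<'E'
from rig import ctrl, viewer
import cv2,pickle
d={}
for n in("scene","top"):
    r=viewer.get_image(n);d[n]=r;cv2.imwrite(f"pics/{n}0.png",r["img"])
pickle.dump(d,open("v0.pkl","wb"))
s=ctrl.sense();print(s["clock"],s["ee_pos"],s["tool_rot"],s["finger_gap"])
E
```

```text
0.1 [ 0.14949284 -0.50289009  0.23070274] [[ 9.58588455e-01  2.84794912e-01 -1.80841960e-04]
 [ 2.84794883e-01 -9.58587475e-01  1.38823279e-03]
 [ 2.22008798e-04 -1.38224679e-03 -9.99999020e-01]] 0.9973047700975098
```

View pics/scene0.png

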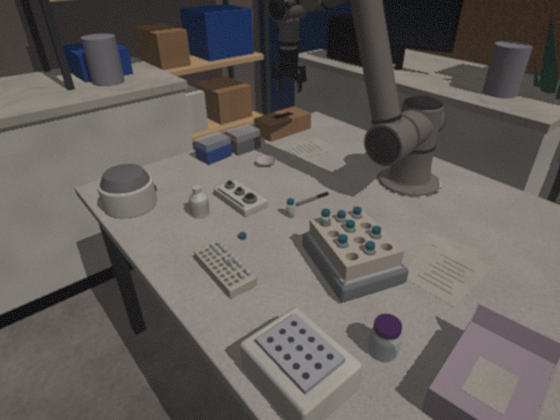

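View pics/top0.png

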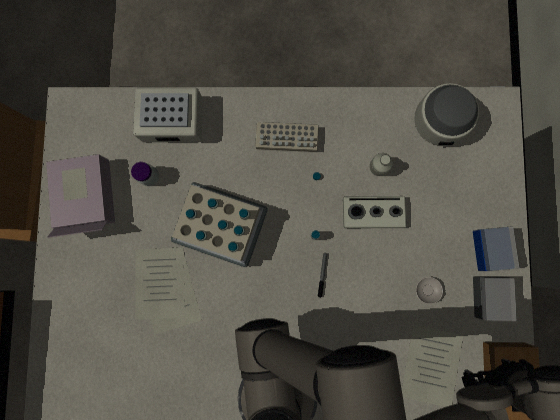

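The scene view shows the rack at about (350,240), with the leftmost cap (326,215) looking tallest. The top view shows seven caps around (215,225) and three pad keys at (356,211), (376,211) and (396,211), with the left one the largest. Next I'll measure by triangulation.

```bash
cat > h.py <<'E'
import cv2,numpy as np,pickle
def cam(r):
    R=cv2.Rodrigues(np.array(r["rvec"],float))[0];return np.array(r["intrinsics"]),R,np.array(r["tvec"],float).ravel()
def ray(r,uv,z):
    K,R,t=cam(r);d=R.T@np.linalg.inv(K)@np.array([*uv,1.]);c=-R.T@t
    return c+d*(z-c[2])/d[2]
def proj(r,p):
    K,R,t=cam(r);q=K@(R@np.array(p)+t);return q[:2]/q[2]
def blobs(img,lo,hi,roi,mn=4):
    x0,y0,x1,y1=roi;m=cv2.inRange(cv2.cvtColor(img,cv2.COLOR_BGR2HSV),lo,hi);k=np.zeros_like(m);k[y0:y1,x0:x1]=m[y0:y1,x0:x1]
    n,l,s,c=cv2.connectedComponentsWithStats(k)
    return [(c[i],s[i]) for i in range(1,n) if s[i][4]>=mn]
E
python3 - <<'E'
from h import *
d=pickle.load(open("v0.pkl","rb"));T,S=d["top"],d["scene"]
lo,hi=(80,100,40),(105,255,255)
bt=blobs(T["img"],lo,hi,(170,180,335,270));bs=blobs(S["img"],lo,hi,(230,190,400,270))
for c,s in bs: print("S",c.round(1),s)
P=lambda r:cam(r)[0]@np.c_[cam(r)[1],cam(r)[2]]
for c,s in bt:
    print("T",c.round(1),s,end=" ")
    best=[]
    for c2,s2 in bs:
        X=cv2.triangulatePoints(P(T),P(S),c.reshape(2,1),c2.reshape(2,1)).ravel();X=X[:3]/X[3]
        e=np.linalg.norm(proj(S,X)-c2)+np.linalg.norm(proj(T,X)-c)
        if e<3 and -.01<X[2]<.2: best.append((round(e,2),X.round(4).tolist(),c2.round().tolist()))
    print(sorted(best))
g=T["img"]
for c,s in blobs(g,(0,0,0),(180,255,45),(343,194,410,230)): print("key",c.round(1),s,ray(T,c,.052).round(4))
a=cv2.resize(S["img"][190:310,200:420],None,fx=3.6,fy=3.6,interpolation=cv2.INTER_CUBIC);cv2.imwrite("pics/sc.png",a)
b=cv2.resize(g[175:275,165:415],None,fx=3.2,fy=3.2,interpolation=cv2.INTER_CUBIC);cv2.imwrite("pics/tc.png",b)
E
```

```text
S [290.2 200.8] [288 199   5   5  18]
S [357.2 209.5] [354 208   7   5  24]
S [325.9 211.9] [323 210   6   6  27]
S [341.5 213.3] [339 211   6   6  29]
S [350.3 223. ] [347 221   7   6  32]
S [376.5 229. ] [373 227   7   7  29]
S [242.2 234.8] [240 233   5   5  21]
S [342.6 237.8] [339 235   8   7  40]
S [370.2 244.5] [367 242   7   8  34]
T [211.4 202.4] [208 199   8   8  50] [(np.float64(0.06), [0.5594, 0.1849, 0.1244], [343.0, 238.0]), (np.float64(1.7), [0.5525, 0.1717, 0.1871], [342.0, 213.0])]
T [242.9 212.7] [239 209   9   9  54] [(np.float64(0.35), [0.5287, 0.0943, 0.141], [326.0, 212.0])]
T [189.6 213.3] [186 210   8   8  50] [(np.float64(0.1), [0.5283, 0.2456, 0.1242], [370.0, 244.0])]
T [221.7 224.4] [218 221   8   8  54] [(np.float64(0.09), [0.498, 0.1545, 0.1238], [350.0, 223.0])]
T [237.9 229.6] [234 226   9   8  55] [(np.float64(0.23), [0.4834, 0.1092, 0.1245], [342.0, 213.0]), (np.float64(1.95), [0.4871, 0.1203, 0.0503], [343.0, 238.0])]
T [199.6 234.8] [196 231   8   9  52] [(np.float64(0.22), [0.4684, 0.2156, 0.1247], [377.0, 229.0])]
T [315.4 234.3] [312 231   8   8  50] [(np.float64(0.03), [0.4761, -0.109, 0.0557], [290.0, 201.0])]
T [231.9 246.1] [228 242   9   9  56] [(np.float64(0.02), [0.4376, 0.1246, 0.1246], [357.0, 210.0])]
key [378.4 198.7] [350 198  50   2  74] [ 0.5822 -0.2941  0.052 ]
key [356.7 210.8] [351 206  13  11 108] [ 0.5459 -0.2303  0.052 ]
key [396.1 210.5] [392 207   9   7  43] [ 0.5476 -0.3452  0.052 ]
key [376.3 210.6] [373 208   8   6  41] [ 0.547  -0.2873  0.052 ]
```

View pics/sc.png

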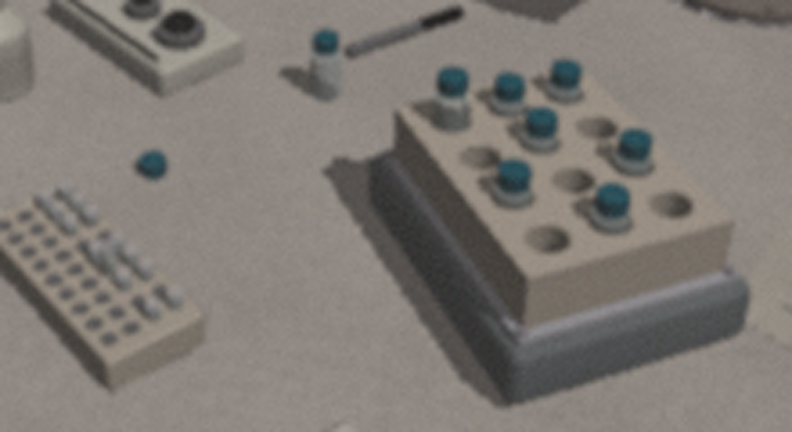

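View pics/tc.png

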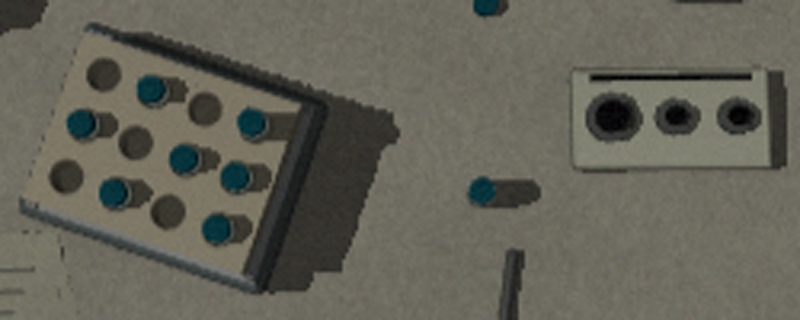

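The tallest is the cap at crop (452,85) in the scene view, which triangulates to (0.529, 0.094) with its top at about 0.146. The others all sit at 0.129. The start key is the left key in the top crop (613,116), at about (0.546, -0.230). Now moving over with shut fingers.

send_rows(increments=[{"gripper": 1, "travel": [0.05, -0.045, 0], "angular": [0, 0, 0]}, {"gripper": 1, "travel": [0.1, -0.09, 0], "angular": [0, 0, 0]}, {"gripper": 1, "travel": [0.155, -0.135, 0], "angular": [0, 0, 0]}, {"gripper": 1, "travel": [0.21, -0.185, 0], "angular": [0, 0, 0]}, {"gripper": 1, "travel": [0.265, -0.23, 0], "angular": [0, 0, 0]}, {"gripper": 1, "travel": [0.32, -0.28, 0], "angular": [0, 0, 0]}, {"gripper": 1, "travel": [0.375, -0.325, 0], "angular": [0, 0, 0]}, {"gripper": 1, "travel": [0.43, -0.375, 0], "angular": [0, 0, 0]}, {"gripper": 1, "travel": [0.48, -0.42, 0], "angular": [0, 0, 0]}, {"gripper": 1, "travel": [0.53, -0.46, 0], "angular": [0, 0, 0]}], grip_force=20)

```text
clock: 0.93
ee_pos: [0.3383, -0.2053, 0.2312]
tool_rot: [[0.959, 0.285, -0.0], [0.285, -0.959, 0.0], [-0.0, -0.0, -1.0]]
wrist_force: [0.9, -0.1, -0.1]
finger_gap: 0.0
finger_force: 0.0
```

send_rows(increments=[{"gripper": 1, "travel": [0.05, -0.045, 0], "angular": [0, 0, 0]}, {"gripper": 1, "travel": [0.105, -0.09, 0], "angular": [0, 0, 0]}, {"gripper": 1, "travel": [0.16, -0.14, 0], "angular": [0, 0, 0]}, {"gripper": 1, "travel": [0.215, -0.19, 0], "angular": [0, 0, 0]}, {"gripper": 1, "travel": [0.27, -0.24, 0.01], "angular": [0, 0, 0]}, {"gripper": 1, "travel": [0.33, -0.29, 0.02], "angular": [0, 0, 0]}, {"gripper": 1, "travel": [0.39, -0.34, 0.03], "angular": [0, 0, 0]}, {"gripper": 1, "travel": [0.45, -0.39, 0.04], "angular": [0, 0, 0]}, {"gripper": 1, "travel": [0.5, -0.44, 0.05], "angular": [0, 0, 0]}, {"gripper": 1, "travel": [0.537, -0.469, 0.06], "angular": [0, 0, 0]}])

```text
clock: 1.77
ee_pos: [0.5293, 0.0971, 0.2005]
tool_rot: [[0.958, 0.287, -0.001], [0.287, -0.958, 0.001], [-0.0, -0.001, -1.0]]
wrist_force: [0.3, -0.1, -0.1]
finger_gap: 0.001
finger_force: 0.0
```

```bash
cat > st.py <<'E'
from rig import ctrl
import sys,numpy as np
s=ctrl.sense();p=np.array(s["ee_pos"]);R=np.array(s["tool_rot"]);np.set_printoptions(precision=4,suppress=True)
print(s["clock"],p,R.tolist(),s["finger_gap"],s["wrist_force"])
t=np.array([float(a) for a in sys.argv[1:4]]);print("travel",R.T@(t-p)/.5)
E
python3 st.py 0.5287 0.0943 0.155
```

```text
1.7667 [0.5293 0.0971 0.2005] [[0.9580256970643167, 0.28668169498996227, -0.0006078833046352934], [0.28668207094906384, -0.9580255481979963, 0.0006627188579254955], [-0.0003923783706718088, -0.0008091709404899694, -0.9999995956407198]] 0.0007735599417789712 [ 0.2796 -0.129  -0.0563]
travel [-0.0027  0.0051  0.091 ]
```

send_rows(increments=[{"gripper": 1, "travel": [0, 0, 0.02], "angular": [0, 0, 0]}, {"gripper": 1, "travel": [0, 0, 0.04], "angular": [0, 0, 0]}, {"gripper": 1, "travel": [0, 0, 0.06], "angular": [0, 0, 0]}, {"gripper": 1, "travel": [0, 0, 0.07], "angular": [0, 0, 0]}, {"gripper": 1, "travel": [0, 0, 0.08], "angular": [0, 0, 0]}, {"gripper": 1, "travel": [0, 0, 0.08], "angular": [0, 0, 0]}, {"gripper": 1, "travel": [0, 0, 0.08], "angular": [0, 0, 0]}])

```text
clock: 2.35
ee_pos: [0.5286, 0.0932, 0.1614]
tool_rot: [[0.959, 0.284, 0.0], [0.284, -0.959, -0.0], [-0.0, 0.0, -1.0]]
wrist_force: [0.5, 0.3, 0.1]
finger_gap: 0.003
finger_force: 0.0
```

```bash
python3 st.py 0.5287 0.0943 0.131
python3 - <<'E'
from h import *
from rig import viewer
r=viewer.get_image("scene");t=viewer.get_image("top")
a=[cv2.resize(r["img"][170:270,280:400],(400,333)),cv2.resize(t["img"][170:270,180:300],(400,333))]
cv2.imwrite("pics/c2.png",np.hstack(a))
E
```

```text
2.35 [0.5286 0.0932 0.1614] [[0.958908488383517, 0.2837155449173278, 2.187011713400335e-05], [0.28371554535092075, -0.9589084800103527, -0.00012763410596866397], [-1.524033914630921e-05, 0.0001285943198301582, -0.9999999916156165]] 0.002515137350760615 [0.4981 0.2755 0.1236]
travel [ 0.0008 -0.002   0.0608]
```

View pics/c2.png

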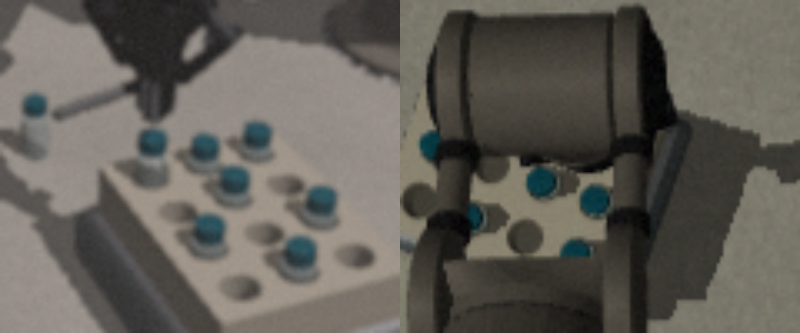

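The scene crop shows the shut fingertips at (153,115), directly above the proud cap at (153,138). I'll press slowly.

send_rows(increments=[{"gripper": 1, "travel": [0, 0, 0.01], "angular": [0, 0, 0]}, {"gripper": 1, "travel": [0, 0, 0.018], "angular": [0, 0, 0]}, {"gripper": 1, "travel": [0, 0, 0.025], "angular": [0, 0, 0]}, {"gripper": 1, "travel": [0, 0, 0.032], "angular": [0, 0, 0]}, {"gripper": 1, "travel": [0, 0, 0.038], "angular": [0, 0, 0]}, {"gripper": 1, "travel": [0, 0, 0.044], "angular": [0, 0, 0]}, {"gripper": 1, "travel": [0, 0, 0.05], "angular": [0, 0, 0]}, {"gripper": 1, "travel": [0, 0, 0.055], "angular": [0, 0, 0]}, {"gripper": 1, "travel": [0, 0, 0.058], "angular": [0, 0, 0]}, {"gripper": 1, "travel": [0, 0, 0.058], "angular": [0, 0, 0]}])

```text
clock: 3.28
ee_pos: [0.5286, 0.0939, 0.1319]
tool_rot: [[0.959, 0.285, -0.0], [0.285, -0.959, -0.0], [-0.0, -0.0, -1.0]]
wrist_force: [0.5, -0.7, 0.2]
finger_gap: -0.001
finger_force: 0.0
```

send_rows(increments=[{"gripper": 1, "travel": [0, 0, 0.001], "angular": [0, 0, 0]}, {"gripper": 1, "travel": [0, 0, 0.002], "angular": [0, 0, 0]}, {"gripper": 1, "travel": [0, 0, 0.003], "angular": [0, 0, 0]}, {"gripper": 1, "travel": [0, 0, 0.003], "angular": [0, 0, 0]}])

```text
clock: 3.62
ee_pos: [0.5288, 0.094, 0.1309]
tool_rot: [[0.959, 0.285, 0.0], [0.285, -0.959, -0.0], [0.0, 0.0, -1.0]]
wrist_force: [0.6, 0.1, 0.1]
finger_gap: -0.003
finger_force: 0.4
```

send_rows(increments=[{"gripper": 1, "travel": [0, 0, 0.001], "angular": [0, 0, 0]}, {"gripper": 1, "travel": [0, 0, 0.002], "angular": [0, 0, 0]}])

```text
clock: 3.78
ee_pos: [0.5288, 0.094, 0.1299]
tool_rot: [[0.959, 0.285, 0.0], [0.285, -0.959, -0.0], [0.0, 0.0, -1.0]]
wrist_force: [-0.0, -0.0, 1.5]
finger_gap: 0.0
finger_force: 0.9
```

send_rows(increments=[{"gripper": 1, "travel": [0, 0, 0.001], "angular": [0, 0, 0]}, {"gripper": 1, "travel": [0, 0, 0.002], "angular": [0, 0, 0]}])

```text
clock: 3.95
ee_pos: [0.5288, 0.0939, 0.129]
tool_rot: [[0.959, 0.285, 0.0], [0.285, -0.959, -0.0], [0.0, 0.0, -1.0]]
wrist_force: [-1.5, -0.5, 8.3]
finger_gap: -0.002
finger_force: 4.2
```

send_rows(increments=[{"gripper": 1, "travel": [0, 0, 0.001], "angular": [0, 0, 0]}, {"gripper": 1, "travel": [0, 0, 0.001], "angular": [0, 0, 0]}])

```text
clock: 4.12
ee_pos: [0.5288, 0.0939, 0.129]
tool_rot: [[0.959, 0.285, 0.001], [0.285, -0.959, -0.0], [0.001, 0.0, -1.0]]
wrist_force: [-1.7, 0.4, 7.3]
finger_gap: -0.0
finger_force: 3.7
```

The vial is firmly home: 7–8 N with no further motion at z = 0.129. I'll retreat and go above the start key.

send_rows(increments=[{"gripper": 1, "travel": [0, 0, -0.01], "angular": [0, 0, 0]}, {"gripper": 1, "travel": [0, 0, -0.04], "angular": [0, 0, 0]}, {"gripper": 1, "travel": [0, 0, -0.09], "angular": [0, 0, 0]}, {"gripper": 1, "travel": [0, 0, -0.14], "angular": [0, 0, 0]}, {"gripper": 1, "travel": [0, 0, -0.16], "angular": [0, 0, 0]}, {"gripper": 1, "travel": [0, 0, -0.16], "angular": [0, 0, 0]}])

```text
clock: 4.62
ee_pos: [0.53, 0.094, 0.2107]
tool_rot: [[0.959, 0.285, 0.005], [0.285, -0.959, 0.0], [0.005, 0.001, -1.0]]
wrist_force: [0.1, -0.4, -0.6]
finger_gap: 0.003
finger_force: 0.0
```

send_rows(increments=[{"gripper": 1, "travel": [-0.01, 0.04, 0], "angular": [0, 0, 0]}, {"gripper": 1, "travel": [-0.03, 0.11, 0], "angular": [0, 0, 0]}, {"gripper": 1, "travel": [-0.045, 0.18, 0], "angular": [0, 0, 0]}, {"gripper": 1, "travel": [-0.06, 0.25, 0], "angular": [0, 0, 0]}, {"gripper": 1, "travel": [-0.08, 0.33, 0], "angular": [0, 0, 0]}, {"gripper": 1, "travel": [-0.1, 0.41, 0], "angular": [0, 0, 0]}, {"gripper": 1, "travel": [-0.12, 0.49, 0], "angular": [0, 0, 0]}, {"gripper": 1, "travel": [-0.135, 0.56, 0], "angular": [0, 0, 0]}, {"gripper": 1, "travel": [-0.15, 0.61, 0], "angular": [0, 0, 0]}, {"gripper": 1, "travel": [-0.152, 0.631, 0], "angular": [0, 0, 0]}])

```text
clock: 5.45
ee_pos: [0.5444, -0.2338, 0.206]
tool_rot: [[0.96, 0.281, -0.003], [0.281, -0.96, 0.0], [-0.003, -0.001, -1.0]]
wrist_force: [0.1, 0.9, 0.2]
finger_gap: -0.001
finger_force: 0.0
```

send_rows(increments=[{"gripper": 1, "travel": [0, 0, 0.05], "angular": [0, 0, 0]}, {"gripper": 1, "travel": [0, 0, 0.1], "angular": [0, 0, 0]}, {"gripper": 1, "travel": [0, 0, 0.15], "angular": [0, 0, 0]}, {"gripper": 1, "travel": [0, 0, 0.2], "angular": [0, 0, 0]}, {"gripper": 1, "travel": [0, 0, 0.23], "angular": [0, 0, 0]}, {"gripper": 1, "travel": [0, 0, 0.25], "angular": [0, 0, 0]}, {"gripper": 1, "travel": [0, 0, 0.25], "angular": [0, 0, 0]}, {"gripper": 1, "travel": [0, 0, 0.25], "angular": [0, 0, 0]}])

```text
clock: 6.12
ee_pos: [0.5456, -0.2296, 0.0828]
tool_rot: [[0.958, 0.285, -0.001], [0.285, -0.958, 0.001], [-0.001, -0.001, -1.0]]
wrist_force: [-0.7, -0.8, -0.4]
finger_gap: 0.001
finger_force: 0.0
```

```bash
python3 st.py 0.546 -0.230 0.052
python3 - <<'E'
from h import *
from rig import viewer
r=viewer.get_image("scene");t=viewer.get_image("top")
for c,s in blobs(r["img"],(80,100,40),(105,255,255),(310,190,400,270)): print("S",c.round(1),s[4])
T=t
lo,hi=(80,100,40),(105,255,255)
P=lambda r:cam(r)[0]@np.c_[cam(r)[1],cam(r)[2]]
bs=blobs(r["img"],lo,hi,(310,190,400,270))
for c,s in blobs(t["img"],lo,hi,(170,180,280,270)):
  for c2,_ in bs:
    X=cv2.triangulatePoints(P(t),P(r),c.reshape(2,1),c2.reshape(2,1)).ravel();X=X[:3]/X[3]
    if np.linalg.norm(proj(r,X)-c2)<.5: print(X.round(4))
a=[cv2.resize(r["img"][150:250,200:320],(400,333)),cv2.resize(t["img"][160:260,310:430],(400,333))]
cv2.imwrite("pics/c3.png",np.hstack(a))
E
```

```text
6.1167 [ 0.5456 -0.2296  0.0828] [[0.9584746730337839, 0.285175951028848, -0.0009889932118519115], [0.285176597272723, -0.9584748116596434, 0.0005863292269519147], [-0.0007807180875503142, -0.0008440194329745692, -0.9999993390550138]] 0.0009360289429713359 [-0.6747 -0.8158 -0.3909]
travel [0.0006 0.001  0.0617]
S [357.3 209.7] 26
S [341.5 213.1] 26
S [325.5 217. ] 29
S [350.3 223.1] 32
S [376.4 229.1] 30
S [342.7 237.8] 38
S [370.3 244.5] 35
[0.5589 0.1847 0.1239]
[0.5282 0.2457 0.1241]
[0.5283 0.0937 0.1243]
[0.4981 0.1547 0.1239]
[0.4833 0.1092 0.125 ]
[0.4684 0.2152 0.1244]
[0.4377 0.1245 0.1238]
```

View pics/c3.png

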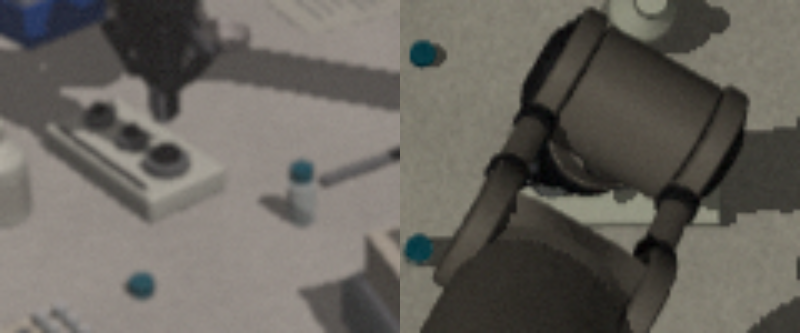

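All seven caps are now level at 0.124 (blob centres). In the scene crop the fingertips (165,110) are above the large key (166,158). Now pressing the key.

send_rows(increments=[{"gripper": 1, "travel": [0, 0, 0.015], "angular": [0, 0, 0]}, {"gripper": 1, "travel": [0, 0, 0.03], "angular": [0, 0, 0]}, {"gripper": 1, "travel": [0, 0, 0.042], "angular": [0, 0, 0]}, {"gripper": 1, "travel": [0, 0, 0.05], "angular": [0, 0, 0]}, {"gripper": 1, "travel": [0, 0, 0.055], "angular": [0, 0, 0]}, {"gripper": 1, "travel": [0, 0, 0.058], "angular": [0, 0, 0]}, {"gripper": 1, "travel": [0, 0, 0.062], "angular": [0, 0, 0]}, {"gripper": 1, "travel": [0, 0, 0.066], "angular": [0, 0, 0]}, {"gripper": 1, "travel": [0, 0, 0.07], "angular": [0, 0, 0]}, {"gripper": 1, "travel": [0, 0, 0.07], "angular": [0, 0, 0]}])

```text
clock: 7.05
ee_pos: [0.5458, -0.2302, 0.0484]
tool_rot: [[0.959, 0.285, 0.0], [0.285, -0.959, -0.0], [0.0, 0.0, -1.0]]
wrist_force: [-0.9, -0.4, 3.7]
finger_gap: -0.0
finger_force: 1.7
```

send_rows(increments=[{"gripper": 1, "travel": [0, 0, 0.001], "angular": [0, 0, 0]}, {"gripper": 1, "travel": [0, 0, 0.002], "angular": [0, 0, 0]}, {"gripper": 1, "travel": [0, 0, 0.002], "angular": [0, 0, 0]}])

```text
clock: 7.3
ee_pos: [0.5458, -0.2303, 0.0476]
tool_rot: [[0.959, 0.285, 0.0], [0.285, -0.959, -0.0], [0.0, 0.001, -1.0]]
wrist_force: [-1.1, 0.6, 3.7]
finger_gap: 0.002
finger_force: 2.0
```

send_rows(increments=[{"gripper": 1, "travel": [0, 0, 0.001], "angular": [0, 0, 0]}, {"gripper": 1, "travel": [0, 0, 0.002], "angular": [0, 0, 0]}, {"gripper": 1, "travel": [0, 0, 0.003], "angular": [0, 0, 0]}, {"gripper": 1, "travel": [0, 0, 0.003], "angular": [0, 0, 0]}])

```text
clock: 7.63
ee_pos: [0.5458, -0.2303, 0.0461]
tool_rot: [[0.959, 0.285, 0.0], [0.285, -0.959, -0.0], [0.0, 0.0, -1.0]]
wrist_force: [-0.1, 0.7, 6.0]
finger_gap: 0.001
finger_force: 2.7
```

send_rows(increments=[{"gripper": 1, "travel": [0, 0, 0.001], "angular": [0, 0, 0]}, {"gripper": 1, "travel": [0, 0, 0.001], "angular": [0, 0, 0]}])

```text
clock: 7.8
ee_pos: [0.5458, -0.2303, 0.046]
tool_rot: [[0.959, 0.285, 0.0], [0.285, -0.959, -0.0], [0.0, 0.001, -1.0]]
wrist_force: [-2.6, 0.2, 8.3]
finger_gap: -0.003
finger_force: 4.4
```

The key is on its stop at z = 0.046 with 8 N, which is fully down. Releasing straight up.

send_rows(increments=[{"gripper": 1, "travel": [0, 0, -0.006], "angular": [0, 0, 0]}, {"gripper": 1, "travel": [0, 0, -0.02], "angular": [0, 0, 0]}, {"gripper": 1, "travel": [0, 0, -0.06], "angular": [0, 0, 0]}, {"gripper": 1, "travel": [0, 0, -0.12], "angular": [0, 0, 0]}, {"gripper": 1, "travel": [0, 0, -0.18], "angular": [0, 0, 0]}, {"gripper": 1, "travel": [0, 0, -0.22], "angular": [0, 0, 0]}, {"gripper": 1, "travel": [0, 0, -0.24], "angular": [0, 0, 0]}, {"gripper": 1, "travel": [0, 0, -0.24], "angular": [0, 0, 0]}, {"gripper": 1, "travel": [0, 0, -0.24], "angular": [0, 0, 0]}])

```text
clock: 8.55
ee_pos: [0.5453, -0.2299, 0.1646]
tool_rot: [[0.959, 0.285, -0.001], [0.285, -0.959, 0.0], [-0.001, -0.001, -1.0]]
wrist_force: [-0.7, 0.0, -0.3]
finger_gap: -0.002
finger_force: 0.0
```

Run:
```python
from h import *
from rig import viewer
r=viewer.get_image("scene")
cv2.imwrite("pics/c4.png",cv2.resize(r["img"][150:290,190:400],(800,533)))
```

```text
(no output)
```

View pics/c4.png

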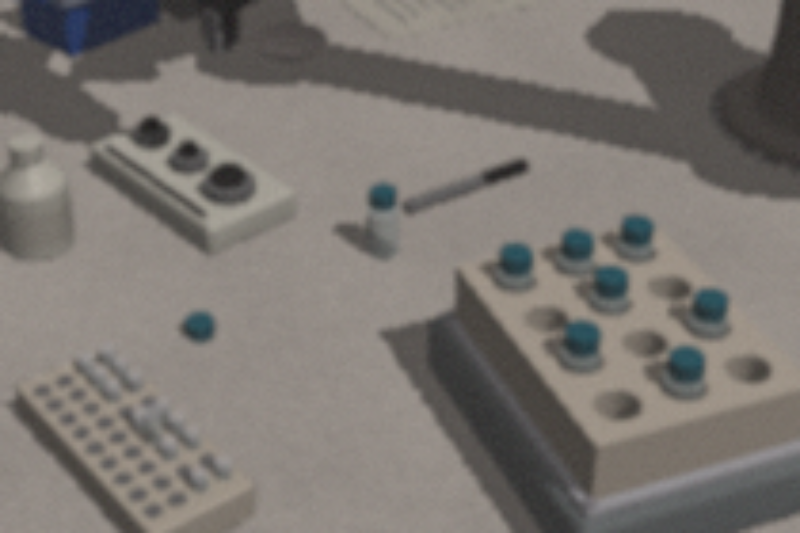

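The start key at (229,180) is up again. The formerly proud vial at (515,262) is level with the rest, and the loose items are where they were.

```bash
python3 -c "
from rig import ctrl
print(ctrl.hand_in())"
```

```text
the job is handed in; nothing more can be done
None
```

The proud vial is pressed home level with the others, the start key was pressed fully down and released, and the job is handed in (about 8.6 s of robot time).

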